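# Rewind the day-label cassette and file it by colour

### The job

On the white label rewinder, wind the crank clockwise, with the cassette left on the turntable, until the resistance suddenly drops away and the red pin falls, and stop within half a turn of that. Then lift the cassette off the turntable and set it gently down flat in the middle of the tray of its own colour. Leave the other cassettes where they are and do not knock over the red squeeze bottle.

Things in the scene. Friction and masses are not known exactly. Their poses are not given: they have to be found in the camera images.
- crank_axis (a point): the crank's upright axis on the white rewinder (housing 160 x 300 mm, 50 mm high, fixed, its long side along this point's y; point at the height of the housing's top). The crank lies on the housing's +y half, the turntable 160 mm away on its -y half. The crank turns clockwise seen from above (yellow arrow); it stops dead at the start the other way
- knob_centre (a point): middle of the black upright crank knob: 22 mm diameter, 52 mm tall (26 mm above and below this point), spins freely on its pin, 55 mm from the crank's axis; its circle is clear, the crank arm runs just under the knob. It starts at any angle round the axis. Winding takes about 14 N along its circle at the knob while it moves for 1.4 to 2.6 turns (varies, cannot be seen beforehand), then the resistance drops suddenly to 1 or 2 N
- pin (a joint): red strip-end pin, 9 mm diameter, sticking up out of the dark slot along the housing's far (+x) edge beside the turntable: about 0 while up (18 mm proud) and the strip still drags, falls to about -0.0145 (m; 3.5 mm proud) at the moment the strip comes free
- overwind (a joint): over-wind tell-tale inside the housing, unseen: 0; pushed up from 0 (m) by winding on more than half a turn after the strip has come free
- turntable_centre (a point): centre of the turntable's steel floor, 56 mm above the table: a shallow round dish, 106 mm inside, rim 6 mm high, in which the cassette lies loose; turns slowly with the crank
- stand_centre (a point): centre of the floor of the grey round parking stand, 56 mm above the table, same dish as the turntable, 116 mm outer diameter, fixed
- red_centre (a point): red cassette: closed plastic drum, 100 mm diameter and 28 mm thick, lying flat, with an upright round grip of the same red, 30 mm diameter, rising 40 mm from the middle of its top (68 mm high in all, 250 g). Point: on its axis, 34 mm above its underside, i.e. 6 mm above the drum's top; the grip's top is 34 mm above the point. Axis z up. One of red and blue starts on the turntable, the other on the parking stand
- blue_centre (a point): blue cassette: closed plastic drum, 100 mm diameter and 28 mm thick, lying flat, with an upright round grip of the same blue, 30 mm diameter, rising 40 mm from the middle of its top (68 mm high in all, 250 g). Point: on its axis, 34 mm above its underside, i.e. 6 mm above the drum's top; the grip's top is 34 mm above the point. Axis z up. One of red and blue starts on the turntable, the other on the parking stand
- yellow_centre (a point): yellow cassette, same shape as the red and blue ones, already lying in the yellow tray; a bystander. Point: on its axis, 34 mm above its underside
- cassette_red: the red cassette, origin at the centre of its underside
- cassette_blue: the blue cassette, origin at the centre of its underside
- tray_red_floor (a point): red open square tray, fixed, 140 x 140 mm outside, 130 mm inside, 35 mm high, floor 5 mm thick. Point: centre of its inner floor, 30 mm below the rim. Axes along its sides, z up. The three trays change places
- tray_blue_floor (a point): blue open square tray, fixed, 140 x 140 mm outside, 130 mm inside, 35 mm high, floor 5 mm thick. Point: centre of its inner floor, 30 mm below the rim. Axes along its sides, z up. The three trays change places
- tray_yellow_floor (a point): yellow open square tray, fixed, 140 x 140 mm outside, 130 mm inside, 35 mm high, floor 5 mm thick. Point: centre of its inner floor, 30 mm below the rim. Axes along its sides, z up. The three trays change places
- squeeze_bottle: red squeeze bottle, 62 mm diameter, 210 mm tall, standing, bystander; origin at the centre of its base
- tray_red: the red tray, origin under its centre
- tray_blue: the blue tray, origin under its centre
- tray_yellow: the yellow tray, origin under its centre
Not all that is in view belongs to the job. What is shaped like the cassette_red but green is not meant. What is shaped like the cassette_blue but green is not meant.

How it is judged:
By the outcome, as a careful person would: the job done as asked, in the order asked, and still so for the second after the job is handed in, with the robot touching nothing.
It also fails if it takes over 67 s, if anything falls off the work surface, if the arm or the gripper's body presses on something with over 40 N, if the wrist force passes 120 N, or if a joint passes its speed limit or range.

### The arm

A 6-joint arm with a two-finger parallel gripper is mounted at the origin on the work surface. World frame = base frame: x ahead of the robot, y to its left, z up, the work surface at z = 0. Lengths are in m, angles in rad, forces in N, time in s.
With the tool pointing down it reaches from about 0.375 to 0.925 m from the base axis. Payload 5.7 kg.
Tool frame: the origin (TCP) lies on the centre line of the jaws, within the pads' length; the fingertips stand 11 mm ahead of it and the grasp point (between the pads) lies 8 mm behind it; z points along the fingers, y is the direction in which the jaws open and shut (so a half turn about z gives the same grasp; the last joint's range is limited). The gripper opens to 85 mm and grips with 20 to 120 N. Pads are 22 mm wide; open, the fingers measure 114 mm over their backs; the gripper's body (76 mm by 85 mm) begins 54 mm behind the grasp point. The pads swing forward as they close: fully open they stand 13 mm farther back than shut.
Start: joints at [-1.333, 0.359, 1.51, -0, 1.272, -0.115], TCP at [0.207, -0.563, 0.242] pointing down, gripper open.
Joint ranges: [-2.97, 2.97], [-1.01, 2.36], [0.21, 2.38], [-0.96, 4.11], [0.2, 2.71], [-2.98, 2.98]. Speed limits (rad/s): [2.39, 2.39, 3.14, 3.14, 3.14, 3.14].

### API

Orientations are given as a unit quaternion [w, x, y, z].
In Python, from cell import read_state, optics, order gives the robot as it stands.
- The arm moves only by the tool carry_out, never from a script. Its arguments are lists of equal length, an entry for each row: "delta_pos": the shift along the tool's x, y, z in cm, a list of three; "spin": the turn about the tool's z in rad; "claw": the closure, from -1 (fully open) to 1 (shut), so that 0 is half open. In form: {"delta_pos": [[x, y, z], ...], "spin": [spin, ...], "claw": [claw, ...]}. A call has 1 to 8 rows; each row is the pose to reach, as a shift and turn from the pose measured when the call began, along the tool's axes at that moment; what a row does not reach only later rows make up. A row lasts 1/10 s, in which the tool goes at most 50 mm and 8.59 degrees, less where a joint would pass 70% of its speed; a pose out of reach is approached as far as the arm can. A call with a gripper value outside its range is refused whole. The fingers move at their own pace and stop on an object; "force" is the grip in N (left out, the last holds). Time passes only in rows, so rows that repeat a pose let the fingers close. It gives the time, the measured TCP pose, the force and the opening at its end, in the units of the state.
- read_state(): the state, without advancing time (a new reading comes with each control period).
- optics.capture(name): name is "side" or "top"; returns the picture (420x560x3 uint8, red, green, blue); there is no depth.
- optics.camera_info(name): a dict with "K" (3x3 intrinsics, pixels), "rvec" (rotation vector, rad) and "tvec" (3), from world to camera coordinates, as OpenCV has them. Camera axes: x right, y down, z forward; pixel columns grow to the right and rows downward; lengths in m; the calibration is good to about 2 mm. A picture is of the moment at which its call begins. camera_info takes no time and is no camera call.
- order.finish_job(): hands the job in, once; it reports no verdict.
The state is a dict: "t": time; "joint_pos": joint angles; "dq": joint speeds; "joint_torque": joint torques, N m; "position": TCP position; "eef_rot": TCP orientation; "ft_force": force on the tool from outside, world axes, zero at the start; "ft_torque": the same for the moment, N m; "width": finger opening in m.
Only numpy, scipy, OpenCV 4.12 (cv2) and the standard library are available. Lean on these libraries where they do the work, as an engineer would, in place of code of your own. Each camera call takes 0.05 s, during which the arm holds its last target.

## Working session

There is one attempt and no reset: what is moved stays moved. The work goes in short steps, Python scripts to look and compute and a tool call to move; the robot and the scene stay as the last step left them, time stands still between calls to the robot, and variables do not carry over. Pictures are saved under pics/ and viewed, and the job is handed in when it is done.

Besides the shell and the picture viewer there is one more tool, called after "Call:" by a JSON object that holds its "name" and its "arguments". carry_out: Moves the arm, as the interface text tells. Its arguments: {"type":"object","properties":{"delta_pos":{"type":"array"},"spin":{"type":"array"},"claw":{"type":"array"},"force":{"type":"number"}},"required":["delta_pos","spin","claw"]}

```bash
ls; mkdir -p pics
python3 - <<'E'
from cell import read_state, optics, order
import cv2
for n in("side","top"):
    im=optics.capture(n); cv2.imwrite(f"pics/{n}0.png",im[:,:,::-1])
    print(n,optics.camera_info(n))
print(read_state())
E
```

```text
pics
side {'K': array([[431.77203899,   0.        , 279.40268277],
       [  0.        , 431.77203899, 209.35395851],
       [  0.        ,   0.        ,   1.        ]]), 'rvec': array([ 2.06866888, -0.14079134,  0.08797466]), 'tvec': array([-0.48976214,  0.10790992,  1.26303855])}
top {'K': array([[514.48691614,   0.        , 281.34431459],
       [  0.        , 514.48691614, 216.19330172],
       [  0.        ,   0.        ,   1.        ]]), 'rvec': array([ 2.19344797, -2.01251164,  0.21736393]), 'tvec': array([-0.04383739,  0.49902293,  1.43541731])}
{'t': 0.1, 'joint_pos': array([-1.33310772e+00,  3.59443577e-01,  1.51139365e+00, -4.94249744e-06,
        1.27248935e+00, -1.15105482e-01]), 'dq': array([-7.49947857e-04, -1.79530682e-03, -2.97600035e-03, -5.05166013e-05,
        7.83118384e-04, -4.98017694e-04]), 'joint_torque': array([-2.85876322e-04, -5.28651989e+01, -2.79349655e+01, -2.04320131e-04,
        5.03426447e-03, -1.61783061e-05]), 'position': array([ 0.20715133, -0.56243401,  0.24150489]), 'eef_rot': array([-8.65189262e-04,  9.84481843e-01,  1.75484326e-01, -5.54612256e-05]), 'ft_force': array([-0.37910248,  0.59861658,  0.15124138]), 'ft_torque': array([0.04135032, 0.03474101, 0.02140232]), 'width': 0.08542801944284037}
```

View pics/side0.png

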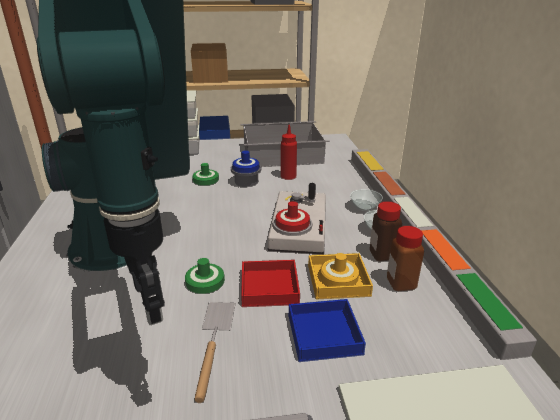

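View pics/top0.png

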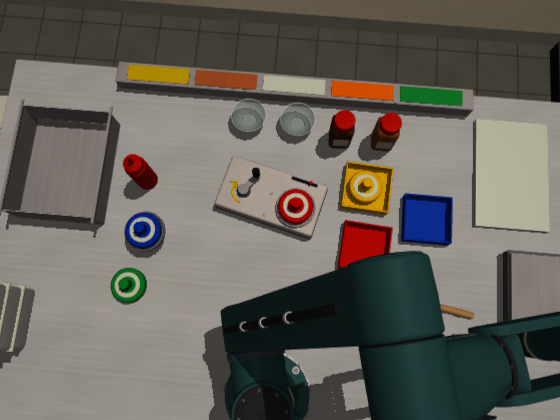

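The red cassette is on the turntable: about (295,207) in the top view and (293,218) in the side view. The knob is at about (256,174) top and (312,190) side. The red tray is at about (365,247) top and (270,283) side. I'll enlarge these areas.

Run:
```python
import cv2
t=cv2.imread("pics/top0.png");s=cv2.imread("pics/side0.png")
cv2.imwrite("pics/c1.png",cv2.resize(t[150:250,205:335],None,fx=6,fy=6,interpolation=cv2.INTER_CUBIC))
cv2.imwrite("pics/c2.png",cv2.resize(s[175:260,260:340],None,fx=7,fy=7,interpolation=cv2.INTER_CUBIC))
cv2.imwrite("pics/c3.png",cv2.resize(s[250:315,230:310],None,fx=8,fy=8,interpolation=cv2.INTER_CUBIC))
cv2.imwrite("pics/c4.png",cv2.resize(t[150:280,325:460],None,fx=4.5,fy=4.5,interpolation=cv2.INTER_CUBIC))
```

```text
(no output)
```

View pics/c1.png

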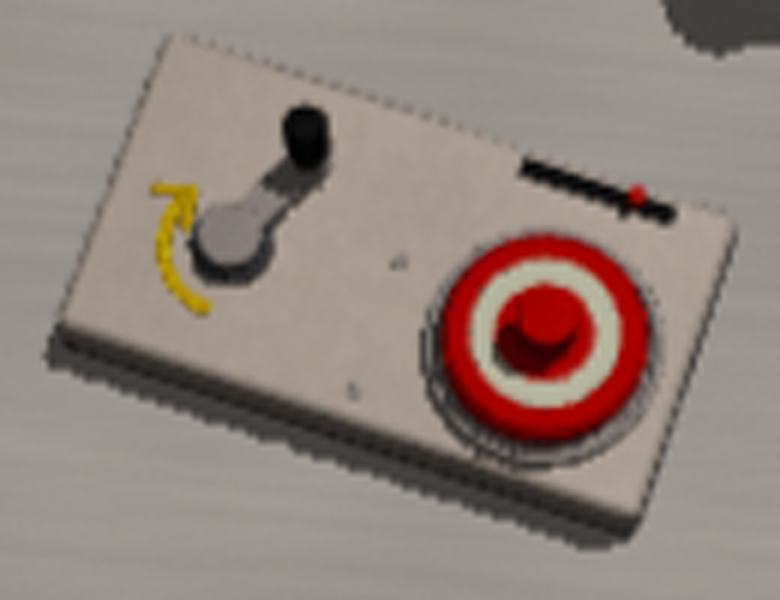

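View pics/c2.png

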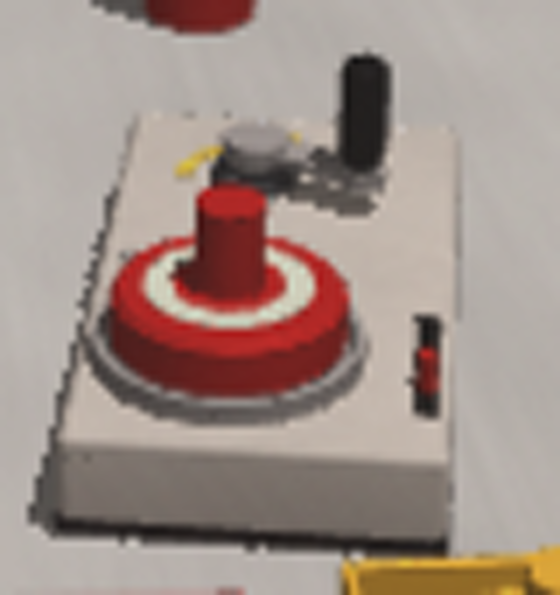

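View pics/c3.png

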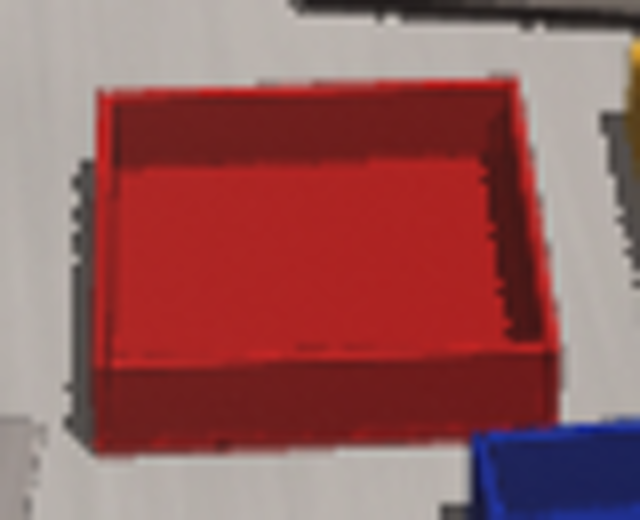

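View pics/c4.png

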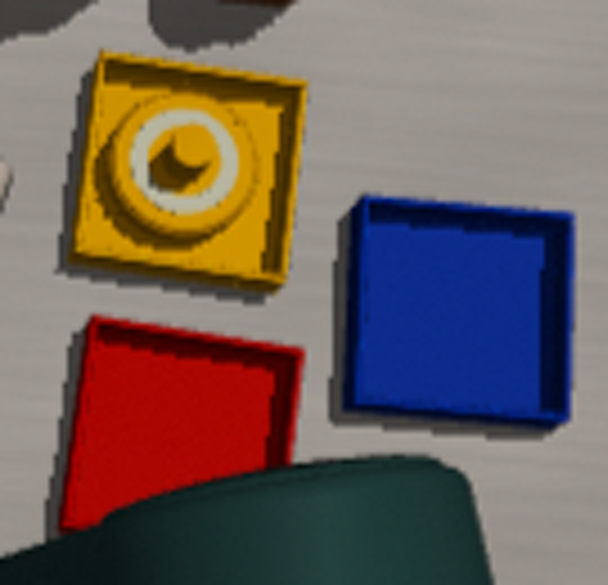

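```bash
cat > h.py <<'E'
import numpy as np, cv2
from cell import read_state, optics, order
C={n:optics.camera_info(n) for n in("side","top")}
def P(n):
    c=C[n];R=cv2.Rodrigues(c["rvec"])[0];return c["K"]@np.c_[R,c["tvec"]]
def tri(ps,pt):
    X=cv2.triangulatePoints(P("side"),P("top"),np.array(ps,float).reshape(2,1),np.array(pt,float).reshape(2,1))[:,0];X=X[:3]/X[3]
    e=[proj(n,X)-p for n,p in(("side",ps),("top",pt))]
    return X,np.round(e,1).tolist()
def proj(n,X):
    return cv2.projectPoints(np.array(X,float).reshape(-1,1,3),C[n]["rvec"],C[n]["tvec"],C[n]["K"],None)[0].reshape(-1,2).squeeze()
def ray(n,p,z):
    M=P(n);H=np.c_[M[:,0],M[:,1],M[:,2]*z+M[:,3]]
    q=np.linalg.solve(H,[p[0],p[1],1]);return q[:2]/q[2]
def cr(p,f,o): return ((p[0]+.5)/f-.5+o[0],(p[1]+.5)/f-.5+o[1])
E
python3 - <<'E'
from h import *
np.set_printoptions(precision=4,suppress=True)
T=lambda x,y:cr((x,y),6,(205,150)); S=lambda x,y:cr((x,y),7,(260,175))
R=lambda x,y:cr((x,y),8,(230,250)); Q=lambda x,y:cr((x,y),4.5,(325,150))
print("grip top",tri(S(233,198),T(549,315)))
print("knob top",tri(S(365,63),T(303,124)))
print("knob bot",tri(S(360,165),T(312,152)))
print("hub top",tri(S(258,140),T(231,232)))
print("pin top",tri(S(427,352),T(638,192)))
h=[ray("top",T(*p),.05) for p in((172,38),(735,232),(632,520),(62,328))]
print("housing",h,np.mean(h,0),[np.linalg.norm(h[i]-h[i-1]) for i in range(4)])
r=[ray("side",R(*p),.035) for p in((100,93),(517,80),(555,352),(97,365))]
print("tray side",r,np.mean(r,0),[np.linalg.norm(r[i]-r[i-1]) for i in range(4)])
print("tray top",[ray("top",Q(*p),.035) for p in((92,318),(303,350),(60,530))])
print("tri",tri(R(100,93),Q(92,318)) ,tri(R(517,80),Q(303,350)))
E
```

```text
grip top (array([ 0.5278, -0.0393,  0.1276]), [[0.2, -0.0], [-0.0, 0.1]])
knob top (array([0.6089, 0.0826, 0.1266]), [[0.5, -0.1], [-0.1, 0.4]])
knob bot (array([0.6096, 0.0809, 0.0767]), [[0.9, -0.3], [-0.1, 0.7]])
hub top (array([0.5678, 0.116 , 0.0742]), [[0.6, -0.2], [-0.1, 0.5]])
pin top (array([ 0.6048, -0.0776,  0.0719]), [[0.9, -0.2], [-0.1, 0.6]])
housing [array([0.6724, 0.1576]), array([ 0.5969, -0.1274]), array([ 0.45  , -0.0877]), array([0.5206, 0.1953])] [0.56   0.0345] [np.float64(0.15638880539882316), np.float64(0.29481810130996716), np.float64(0.1522293204852331), np.float64(0.291675378281213)]
tray side [array([ 0.3706, -0.1743]), array([ 0.5083, -0.1853]), array([ 0.4963, -0.3236]), array([ 0.3612, -0.3113])] [ 0.4341 -0.2486] [np.float64(0.1373467253420049), np.float64(0.1381165476450269), np.float64(0.138777946636026), np.float64(0.13565752606480438)]
tray top [array([ 0.5088, -0.1873]), array([ 0.4994, -0.3249]), array([ 0.3692, -0.1752])]
tri (array([ 0.4471, -0.1897,  0.0665]), [[29.4, -8.8], [0.9, 19.0]]) (array([ 0.483 , -0.3074,  0.1224]), [[-1.2, 0.3], [0.1, -0.8]])
```

```bash
cat >> h.py <<'E'
from scipy.spatial.transform import Rotation as Ro
np.set_printoptions(precision=4,suppress=True)
def rot(s): 
    q=s["eef_rot"];return Ro.from_quat([q[1],q[2],q[3],q[0]]).as_matrix()
def d(X,s=None):
    s=s or read_state();return np.round(100*rot(s).T@(np.array(X)-s["position"]),2)
E
python3 -c "
from h import *
print(rot(read_state())); print(d([.6095,.0815,.2]))"
```

```text
[[ 0.9384  0.3455 -0.0004]
 [ 0.3455 -0.9384  0.0017]
 [ 0.0002 -0.0017 -1.    ]]
[ 60.01 -46.52   4.24]
```

Call:
{"name": "carry_out", "arguments": {"delta_pos": [[60, -46.5, 0], [60, -46.5, 0], [60, -46.5, 0], [60, -46.5, 0], [60, -46.5, 0], [60, -46.5, 0], [60, -46.5, 0], [60, -46.5, 0]], "spin": [0, 0, 0, 0, 0, 0, 0, 0], "claw": [-1, -1, -1, -1, -1, -1, -1, -1], "force": 60}}

```text
t: 0.9
position: [0.4197, -0.2218, 0.2423]
eef_rot: [-0.001, 0.985, 0.175, -0.0]
ft_force: [1.1, -0.8, 1.0]
width: 0.0854
```

```bash
python3 -c "
from h import *
s=read_state();print(s['joint_pos'],s['position']); print(d([.6095,.0815,.2]))"
```

```text
[-0.6327  0.1781  1.7698  0.0012  1.1951  0.5852] [ 0.4197 -0.2218  0.2423]
[ 28.29 -21.9    4.27]
```

Call:
{"name": "carry_out", "arguments": {"delta_pos": [[28.3, -21.9, 4.2], [28.3, -21.9, 4.2], [28.3, -21.9, 4.2], [28.3, -21.9, 4.2], [28.3, -21.9, 4.2], [28.3, -21.9, 4.2], [28.3, -21.9, 4.2], [28.3, -21.9, 4.2]], "spin": [0, 0, 0, 0, 0, 0, 0, 0], "claw": [-1, -1, -1, -1, -1, -1, -1, -1]}}

```text
t: 1.7
position: [0.6114, 0.0859, 0.1996]
eef_rot: [-0.002, 0.984, 0.177, 0.0]
ft_force: [-0.1, -1.2, 0.1]
width: 0.0857
```

```bash
python3 -c "
from h import *
s=read_state();print(s['t'],s['joint_pos'],s['position']); print(d([.6095,.0815,.095]))
a=optics.capture('side');b=optics.capture('top')
cv2.imwrite('pics/s1.png',cv2.resize(a[130:330,220:390],None,fx=3,fy=3)[:,:,::-1]);cv2.imwrite('pics/t1.png',b[:,:,::-1])"
```

```text
1.7 [0.0258 0.4225 1.5216 0.0036 1.1975 1.2393] [0.6114 0.0859 0.1996]
[-0.34  0.38 10.46]
```

View pics/s1.png

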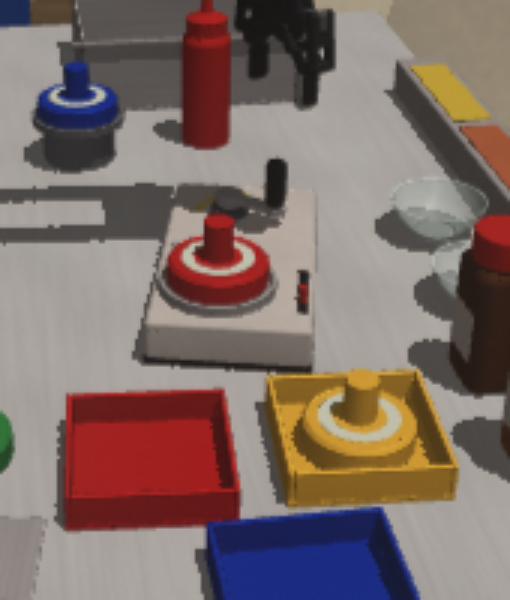

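View pics/t1.png

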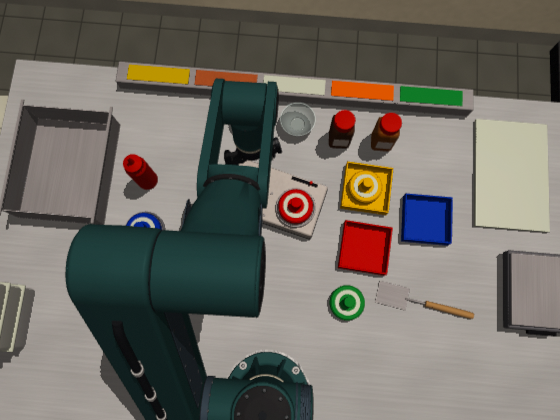

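The jaws straddle the knob in the side view. The red tray is now fully visible in the top view at about (365,247), and the pin is still up. Next I descend onto the knob.

Call:
{"name": "carry_out", "arguments": {"delta_pos": [[-0.3, 0.4, 2], [-0.3, 0.4, 5], [-0.3, 0.4, 8], [-0.3, 0.4, 10.4], [-0.3, 0.4, 10.4]], "spin": [0, 0, 0, 0, 0], "claw": [-1, -1, -1, -1, -1]}}

```text
t: 2.3
position: [0.6042, 0.0765, 0.0927]
eef_rot: [-0.001, 0.984, 0.176, -0.005]
ft_force: [-1.1, 0.1, -0.2]
width: 0.0854
```

```bash
python3 -c "
from h import *
s=read_state();print(s['t'],s['position'],s['ft_force']); print(d([.6095,.0815,.095]))
a=optics.capture('side');b=optics.capture('top')
cv2.imwrite('pics/s2.png',cv2.resize(a[160:250,250:350],None,fx=6,fy=6)[:,:,::-1])
cv2.imwrite('pics/t2.png',cv2.resize(b[200:290,320:410],None,fx=6,fy=6,interpolation=cv2.INTER_CUBIC)[:,:,::-1])
"
```

```text
2.3 [0.6042 0.0765 0.0927] [-1.1105  0.1321 -0.1998]
[ 0.66 -0.29 -0.23]
```

View pics/s2.png

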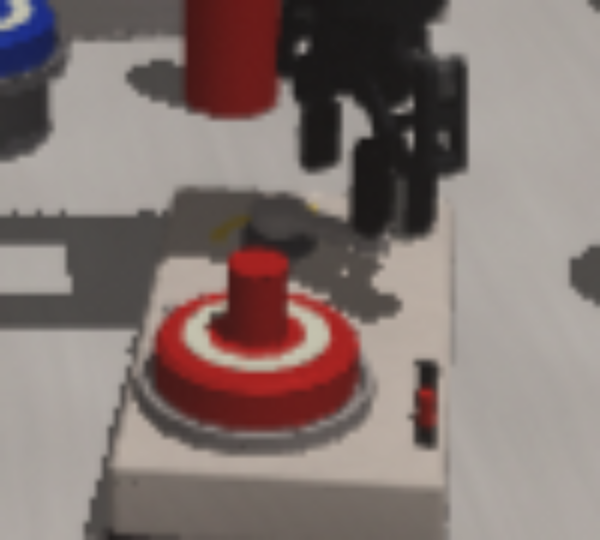

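View pics/t2.png

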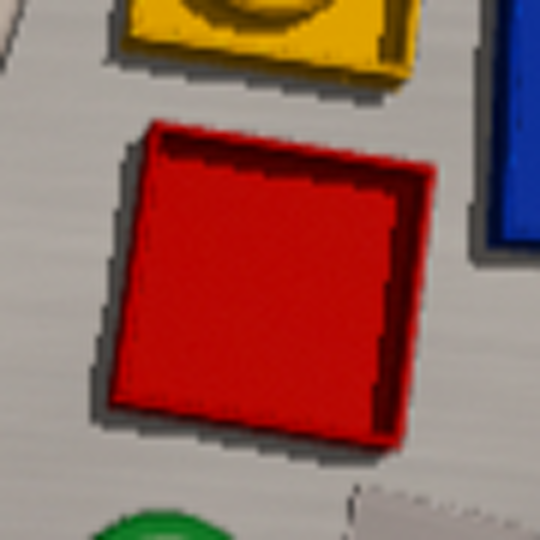

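The tool stands about 7 mm off target, so I'll correct that before closing. The tray's outer rim corners in this crop are at (152,122), (435,165), (400,450) and (110,405).

Call:
{"name": "carry_out", "arguments": {"delta_pos": [[0.7, -0.3, -0.2], [0.7, -0.3, -0.2], [0.7, -0.3, -0.2]], "spin": [0, 0, 0], "claw": [-1, -1, -1]}}

```text
t: 2.7
position: [0.6142, 0.0825, 0.0995]
eef_rot: [-0.001, 0.984, 0.176, 0.0]
ft_force: [-0.1, 0.3, -0.7]
width: 0.0853
```

```bash
python3 -c "
from h import *
s=read_state();print(s['t'],s['position'],s['dq']); print(d([.6095,.0815,.095]))
Q=lambda p:cr(p,6,(320,200))
r=[ray('top',Q(p),.035) for p in((152,122),(435,165),(400,450),(110,405))];print(r,np.mean(r,0))
"
```

```text
2.7 [0.6142 0.0825 0.0995] [ 0.002   0.0065  0.0168 -0.0012 -0.0013  0.0005]
[-0.48 -0.07  0.45]
[array([ 0.5099, -0.1868]), array([ 0.5004, -0.3253]), array([ 0.3604, -0.3142]), array([ 0.37  , -0.1751])] [ 0.4352 -0.2504]
```

Call:
{"name": "carry_out", "arguments": {"delta_pos": [[-0.5, -0.1, 0.4], [-0.5, -0.1, 0.4], [-0.5, -0.1, 0.4], [-0.5, -0.1, 0.4]], "spin": [0, 0, 0, 0], "claw": [-1, -1, -1, -1]}}

```text
t: 3.1
position: [0.6091, 0.0817, 0.0955]
eef_rot: [-0.001, 0.984, 0.176, -0.0]
ft_force: [-0.1, 0.8, -0.0]
width: 0.0854
```

```bash
python3 -c "
from h import *
s=read_state();print(s['t'],s['position'],s['dq']); print(d([.6095,.0815,.095]))
"
```

```text
3.1 [0.6091 0.0817 0.0955] [-0.0003  0.0007 -0.0047  0.0013 -0.001   0.0017]
[0.03 0.03 0.05]
```

Good. I'll close on the knob now.

Call:
{"name": "carry_out", "arguments": {"delta_pos": [[0, 0, 0], [0, 0, 0], [0, 0, 0], [0, 0, 0], [0, 0, 0], [0, 0, 0]], "spin": [0, 0, 0, 0, 0, 0], "claw": [0, 0.3, 1, 1, 1, 1], "force": 60}}

```text
t: 3.7
position: [0.6082, 0.0824, 0.0956]
eef_rot: [-0.001, 0.984, 0.176, -0.001]
ft_force: [-2.9, 3.2, 3.1]
width: 0.0204
```

```bash
python3 -c "
from h import *
s=read_state();print(s['t'],s['position'],s['ft_force'],s['width'])
a=optics.capture('side')
cv2.imwrite('pics/s3.png',cv2.resize(a[160:250,250:350],None,fx=6,fy=6)[:,:,::-1])
"
```

```text
3.7 [0.6082 0.0824 0.0956] [-2.8751  3.2395  3.1011] 0.0204373668889632
```

View pics/s3.png

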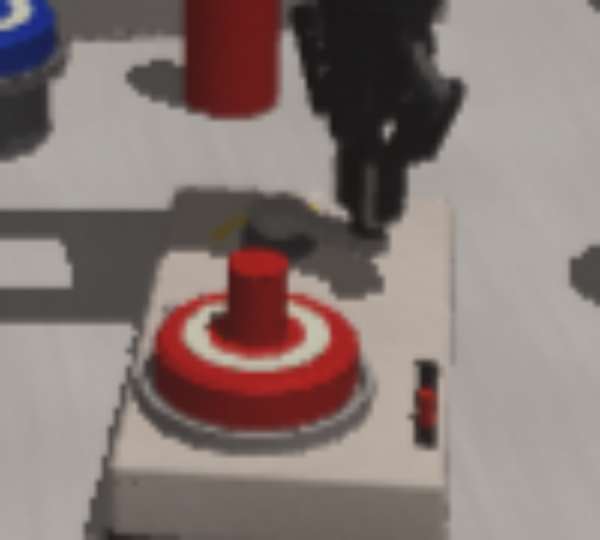

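```bash
cat >> h.py <<'E'
def circ(c,r,a0,step,n=8,z=.0955):
    s=read_state()
    print('t',s['t'],'pos',s['position'],'F',s['ft_force'],'w',round(s['width'],4))
    u=s['position'][:2]-np.array(c); print('ang',np.degrees(np.arctan2(u[1],u[0])),'rad',np.hypot(*u))
    a=np.radians(a0-step*np.arange(1,n+1))
    print([[round(float(x),1) for x in d([c[0]+r*np.cos(t),c[1]+r*np.sin(t),z],s)] for t in a])
    u=u/np.hypot(*u); f=s['ft_force'][:2]; print('Frad',f@u,'Ftan(cw)',f@[u[1],-u[0]])
E
python3 -c "
from h import *
circ([.567,.1162],.054,-39.5,8)"
```

```text
t 3.75 pos [0.6082 0.0824 0.0955] F [-3.859   4.0851  4.8125] w 0.0206
ang -39.39306873906157 rad 0.05329889562610694
[[-0.7, 0.4, 0.0], [-1.4, 0.6, 0.0], [-2.1, 0.8, 0.0], [-2.9, 0.8, 0.0], [-3.6, 0.7, 0.0], [-4.3, 0.5, 0.0], [-5.0, 0.3, 0.0], [-5.7, -0.1, 0.0]]
Frad -5.5748733673688315 Ftan(cw) -0.7079402739577456
```

Call:
{"name": "carry_out", "arguments": {"delta_pos": [[-0.7, 0.4, 0], [-1.4, 0.6, 0], [-2.1, 0.8, 0], [-2.9, 0.8, 0], [-3.6, 0.7, 0], [-4.3, 0.5, 0]], "spin": [0, 0, 0, 0, 0, 0], "claw": [1, 1, 1, 1, 1, 1]}}

```text
t: 4.35
position: [0.5712, 0.0637, 0.0959]
eef_rot: [-0.002, 0.984, 0.176, 0.001]
ft_force: [2.6, 6.3, -1.9]
width: 0.0201
```

```bash
python3 -c "
from h import *
circ([.567,.1162],.054,-87.5,10)
a=optics.capture('side')
cv2.imwrite('pics/s4.png',cv2.resize(a[160:250,250:350],None,fx=6,fy=6)[:,:,::-1])"
```

```text
t 4.35 pos [0.5712 0.0637 0.0959] F [ 2.6344  6.2943 -1.9483] w 0.0201
ang -85.41009925430222 rad 0.05265587143298304
[[-1.1, -0.3, 0.0], [-1.9, -0.8, 0.0], [-2.6, -1.4, 0.0], [-3.1, -2.2, 0.0], [-3.6, -3.0, 0.0], [-3.9, -3.9, 0.0], [-4.0, -4.9, 0.0], [-3.9, -5.8, 0.0]]
Frad -6.0632507657371395 Ftan(cw) -3.12965635549342
```

View pics/s4.png

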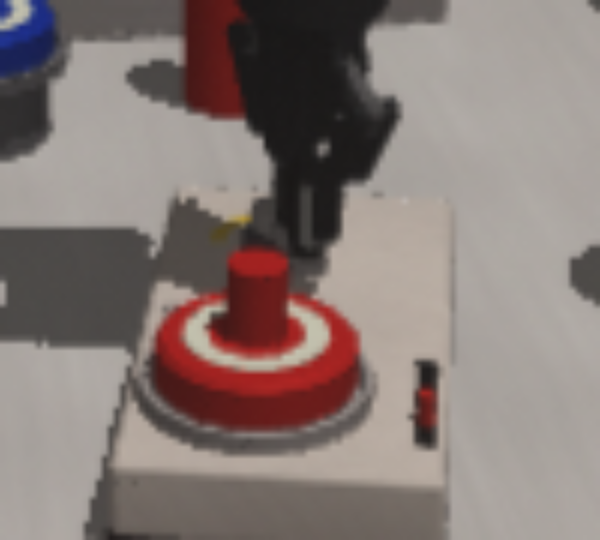

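The knob is still held between the jaws at about (305,210) in the crop, and the pin is up. I'll keep winding.

Call:
{"name": "carry_out", "arguments": {"delta_pos": [[-1.1, -0.3, 0], [-1.9, -0.8, 0], [-2.6, -1.4, 0], [-3.1, -2.2, 0], [-3.6, -3.0, 0], [-3.9, -3.9, 0], [-4.0, -4.9, 0], [-3.9, -5.8, 0]], "spin": [0, 0, 0, 0, 0, 0, 0, 0], "claw": [1, 1, 1, 1, 1, 1, 1, 1]}}

```text
t: 5.2
position: [0.5132, 0.1043, 0.0961]
eef_rot: [-0.001, 0.984, 0.176, 0.001]
ft_force: [2.2, -3.6, 0.3]
width: 0.0203
```

```bash
python3 -c "
from h import *
circ([.567,.1162],.054,-167.5,10)
a=optics.capture('side');b=optics.capture('top')
cv2.imwrite('pics/s5.png',np.hstack([cv2.resize(a[160:250,250:350],(600,540)),cv2.resize(b[160:205,280:300],(200,540))])[:,:,::-1])"
```

```text
t 5.2 pos [0.5132 0.1043 0.0961] F [ 2.202  -3.6126  0.2928] w 0.0203
ang -167.47661131223794 rad 0.05506960928009892
[[0.3, -0.9, 0.1], [0.7, -1.8, 0.1], [1.2, -2.6, 0.1], [1.8, -3.2, 0.1], [2.6, -3.8, 0.1], [3.4, -4.2, 0.1], [4.3, -4.5, 0.1], [5.2, -4.7, 0.1]]
Frad -1.366278531823816 Ftan(cw) -4.0041607743300185
```

View pics/s5.png

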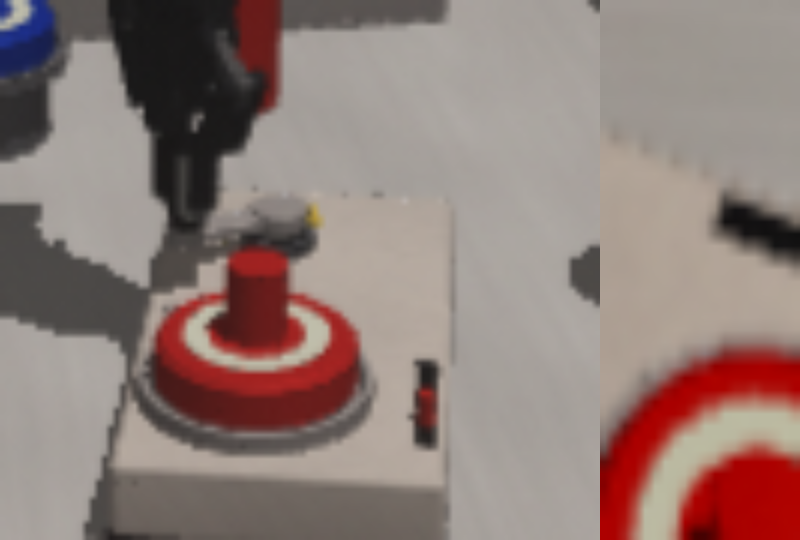

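The crank arm at (230,220) in the crop follows the gripper. The pin at (427,405) is still up.

Call:
{"name": "carry_out", "arguments": {"delta_pos": [[0.3, -0.9, 0], [0.7, -1.8, 0], [1.2, -2.6, 0], [1.8, -3.2, 0], [2.6, -3.8, 0], [3.4, -4.2, 0], [4.3, -4.5, 0], [5.2, -4.7, 0]], "spin": [0, 0, 0, 0, 0, 0, 0, 0], "claw": [1, 1, 1, 1, 1, 1, 1, 1]}}

```text
t: 6.1
position: [0.543, 0.1687, 0.0962]
eef_rot: [-0.002, 0.984, 0.177, -0.002]
ft_force: [-3.9, -2.0, 5.4]
width: 0.0204
```

```bash
python3 -c "
from h import *
circ([.567,.1162],.054,-247.5,10)
a=optics.capture('side')
cv2.imwrite('pics/s6.png',cv2.resize(a[160:250,250:350],(600,540))[:,:,::-1])"
```

```text
t 6.1 pos [0.543  0.1687 0.0962] F [-3.9451 -1.9979  5.4452] w 0.0204
ang 114.5602864857415 rad 0.05766772638678683
[[1.2, 0.4, 0.1], [2.1, 0.6, 0.1], [3.0, 1.0, 0.1], [3.7, 1.5, 0.1], [4.4, 2.1, 0.1], [5.0, 2.9, 0.1], [5.4, 3.7, 0.0], [5.7, 4.6, 0.0]]
Frad -0.17735069730921468 Ftan(cw) -4.418546603844544
```

View pics/s6.png

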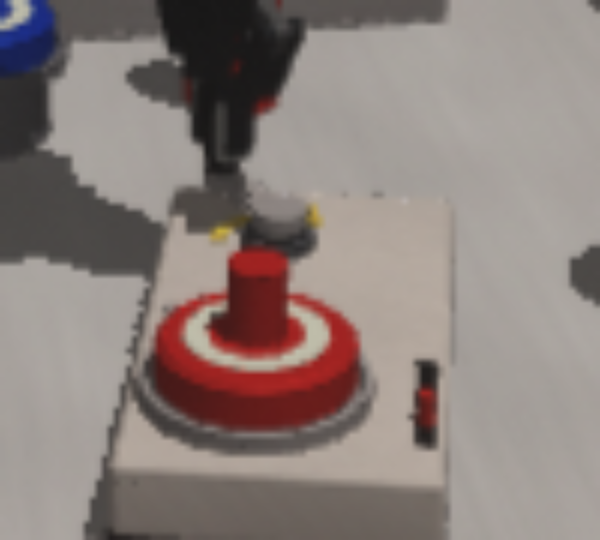

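Still wound and held, pin up. The radii I see suggest the true centre is about 2 mm further +y, so I'll adjust.

```bash
python3 -c "
from h import *
circ([.567,.118],.055,114,10.5)"
```

```text
t 6.15 pos [0.5453 0.1694 0.0965] F [-1.8919  3.8638  3.0826] w 0.0206
ang 112.84762474340243 rad 0.05581190824963888
[[0.9, 0.1, 0.1], [1.9, 0.3, 0.1], [2.8, 0.7, 0.1], [3.7, 1.3, 0.1], [4.4, 2.0, 0.1], [5.0, 2.8, 0.1], [5.4, 3.7, 0.1], [5.7, 4.7, 0.1]]
Frad 4.295248228419202 Ftan(cw) -0.24322212453105188
```

Call:
{"name": "carry_out", "arguments": {"delta_pos": [[0.9, 0.1, 0.1], [1.9, 0.3, 0.1], [2.8, 0.7, 0.1], [3.7, 1.3, 0.1], [4.4, 2.0, 0.1], [5.0, 2.8, 0.1], [5.4, 3.7, 0.1], [5.7, 4.7, 0.1]], "spin": [0, 0, 0, 0, 0, 0, 0, 0], "claw": [1, 1, 1, 1, 1, 1, 1, 1]}}

```text
t: 6.95
position: [0.6145, 0.1465, 0.0957]
eef_rot: [-0.004, 0.984, 0.177, -0.001]
ft_force: [-4.3, 2.4, 6.6]
width: 0.0204
```

```bash
cat >> h.py <<'E'
def snap(n):
    a=optics.capture('side')
    cv2.imwrite(f'pics/{n}.png',cv2.resize(a[160:250,250:350],(600,540))[:,:,::-1])
    p=a[215:240,314:328].astype(int); print('red px',((p[...,0]>110)&(p[...,1]<70)).sum(),'rows',np.where(((p[...,0]>110)&(p[...,1]<70)).any(1))[0])
E
python3 -c "
from h import *
snap('s7')
circ([.567,.118],.055,30,10.5)"
```

```text
red px 4 rows [10 11]
t 7.0 pos [0.6155 0.1447 0.0956] F [-1.5303 -1.3117  7.3369] w 0.0204
ang 28.848767384553753 rad 0.05534433095828877
[[0.0, 0.9, 0.0], [-0.1, 1.9, 0.0], [-0.4, 2.9, -0.0], [-0.8, 3.8, -0.0], [-1.4, 4.6, -0.0], [-2.2, 5.2, -0.0], [-3.0, 5.8, -0.0], [-4.0, 6.1, -0.0]]
Frad -1.9732359692929202 Ftan(cw) 0.4105642160919865
```

View pics/s7.png

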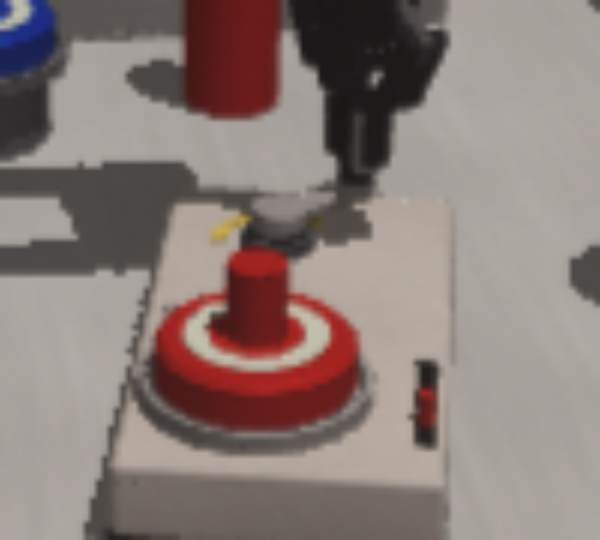

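About 290° turned so far. The pin is still up at (427,405).

Call:
{"name": "carry_out", "arguments": {"delta_pos": [[0, 0.9, 0], [-0.1, 1.9, 0], [-0.4, 2.9, 0], [-0.8, 3.8, 0], [-1.4, 4.6, 0], [-2.2, 5.2, 0], [-3.0, 5.8, 0], [-4.0, 6.1, 0]], "spin": [0, 0, 0, 0, 0, 0, 0, 0], "claw": [1, 1, 1, 1, 1, 1, 1, 1]}}

```text
t: 7.8
position: [0.5993, 0.0742, 0.0955]
eef_rot: [-0.004, 0.984, 0.176, 0.0]
ft_force: [0.1, 6.7, 3.6]
width: 0.0202
```

```bash
python3 -c "
from h import *
snap('s8')
circ([.567,.118],.055,-55,10.5)"
```

```text
red px 4 rows [10 11]
t 7.85 pos [0.5976 0.073  0.0954] F [-2.4028  1.1505  8.7241] w 0.0208
ang -55.76411211778373 rad 0.05440835000950259
[[-0.9, 0.2, -0.0], [-1.9, 0.2, -0.0], [-2.9, -0.0, -0.0], [-3.8, -0.4, -0.0], [-4.7, -0.9, -0.0], [-5.4, -1.6, 0.0], [-6.0, -2.4, 0.0], [-6.5, -3.3, 0.0]]
Frad -2.3030029247515666 Ftan(cw) 1.3391841170434111
```

View pics/s8.png

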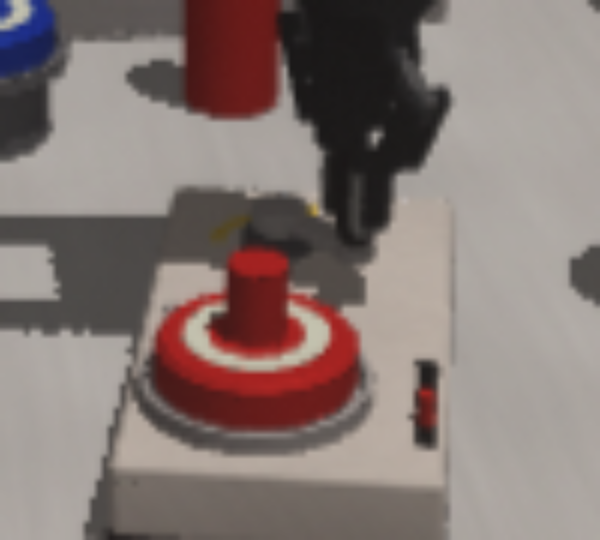

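Total about 376°, with the pin up at (427,405).

Call:
{"name": "carry_out", "arguments": {"delta_pos": [[-0.9, 0.2, 0], [-1.9, 0.2, 0], [-2.9, 0, 0], [-3.8, -0.4, 0], [-4.7, -0.9, 0], [-5.4, -1.6, 0], [-6.0, -2.4, 0], [-6.5, -3.3, 0]], "spin": [0, 0, 0, 0, 0, 0, 0, 0], "claw": [1, 1, 1, 1, 1, 1, 1, 1]}}

```text
t: 8.65
position: [0.5257, 0.0813, 0.0959]
eef_rot: [-0.003, 0.984, 0.176, -0.0]
ft_force: [6.6, 1.0, -1.9]
width: 0.0204
```

```bash
python3 -c "
from h import *
snap('s9')
circ([.567,.118],.055,-140,9)"
```

```text
red px 4 rows [10 11]
t 8.7 pos [0.5241 0.0829 0.0957] F [3.6079 5.3831 1.0074] w 0.0206
ang -140.68113702284214 rad 0.05539251232032424
[[-0.2, -0.8, 0.0], [-0.3, -1.6, 0.0], [-0.2, -2.5, 0.0], [-0.0, -3.4, 0.1], [0.3, -4.2, 0.1], [0.7, -4.9, 0.1], [1.2, -5.6, 0.1], [1.9, -6.2, 0.1]]
Frad -6.202132148578791 Ftan(cw) 1.8784785603413705
```

View pics/s9.png

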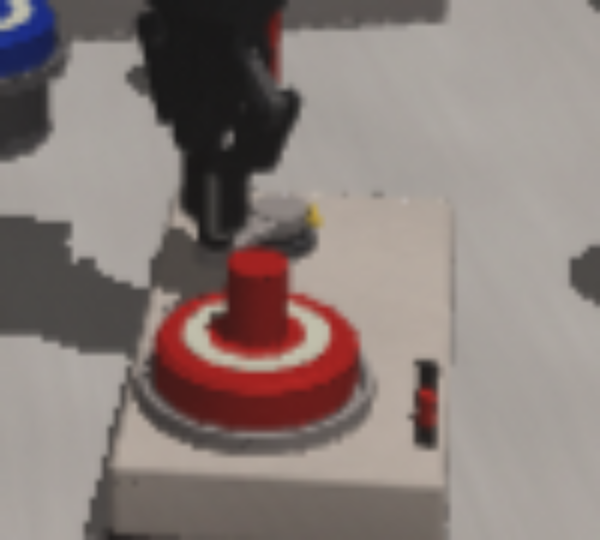

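Total about 461°, pin up. The release can come from 504° on.

Call:
{"name": "carry_out", "arguments": {"delta_pos": [[-0.2, -0.8, 0], [-0.3, -1.6, 0], [-0.2, -2.5, 0], [0, -3.4, 0], [0.3, -4.2, 0], [0.7, -4.9, 0], [1.2, -5.6, 0], [1.9, -6.2, 0]], "spin": [0, 0, 0, 0, 0, 0, 0, 0], "claw": [1, 1, 1, 1, 1, 1, 1, 1]}}

```text
t: 9.5
position: [0.52, 0.1485, 0.0962]
eef_rot: [-0.004, 0.984, 0.176, -0.001]
ft_force: [1.7, -1.8, 5.0]
width: 0.0202
```

```bash
python3 -c "
from h import *
snap('s10')
circ([.567,.118],.055,-213,9)"
```

```text
red px 4 rows [14 15]
t 9.55 pos [0.5211 0.1498 0.0963] F [-0.1504  1.7293  5.0218] w 0.0204
ang 145.28795016484113 rad 0.055856846362381245
[[0.7, -0.3, 0.1], [1.4, -0.6, 0.1], [2.3, -0.8, 0.1], [3.1, -0.9, 0.1], [4.0, -0.9, 0.1], [4.8, -0.7, 0.1], [5.6, -0.4, 0.1], [6.4, 0.1, 0.1]]
Frad 1.1084162257419734 Ftan(cw) 1.3358858375334677
```

View pics/s10.png

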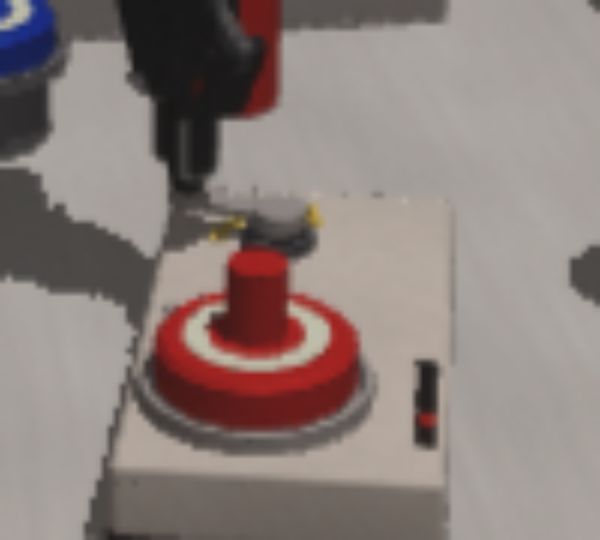

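The pin has dropped in the side view, from (427,400) to (427,422), so I stop winding, release and rise.

Call:
{"name": "carry_out", "arguments": {"delta_pos": [[0, 0, 0], [0, 0, 0], [0, 0, 0], [0, 0, 0], [0, 0, -3], [0, 0, -6], [0, 0, -10], [0, 0, -10]], "spin": [0, 0, 0, 0, 0, 0, 0, 0], "claw": [0, -0.6, -0.6, -0.6, -0.6, -0.6, -0.6, -0.6]}}

```text
t: 10.35
position: [0.5247, 0.1493, 0.2012]
eef_rot: [-0.004, 0.984, 0.176, 0.004]
ft_force: [1.7, -0.4, 0.4]
width: 0.0686
```

```bash
python3 -c "
from h import *
a=optics.capture('side');b=optics.capture('top')
cv2.imwrite('pics/s11.png',cv2.resize(a[160:250,250:350],(600,540),interpolation=2)[:,:,::-1])
cv2.imwrite('pics/t11.png',cv2.resize(b[150:250,205:335],None,fx=6,fy=6,interpolation=2)[:,:,::-1])
s=read_state();print(s['t'],s['position'],s['width']); print(d([.528,-.0395,.196]))"
```

```text
10.45 [0.5218 0.1489 0.1971] 0.0684764715650249
[-5.94 17.89 -0.05]
```

View pics/s11.png

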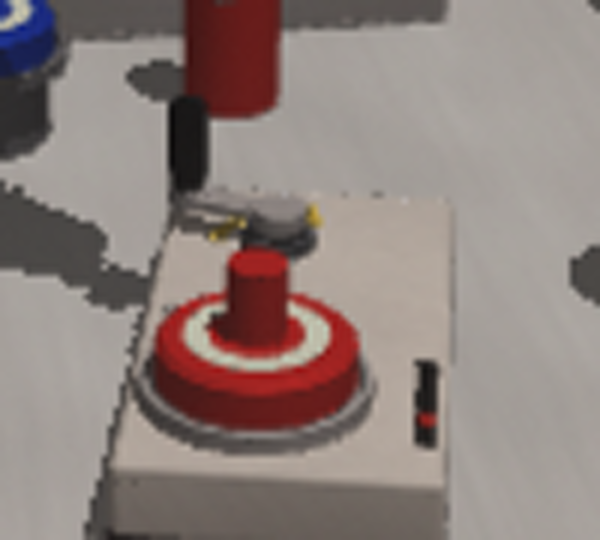

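View pics/t11.png

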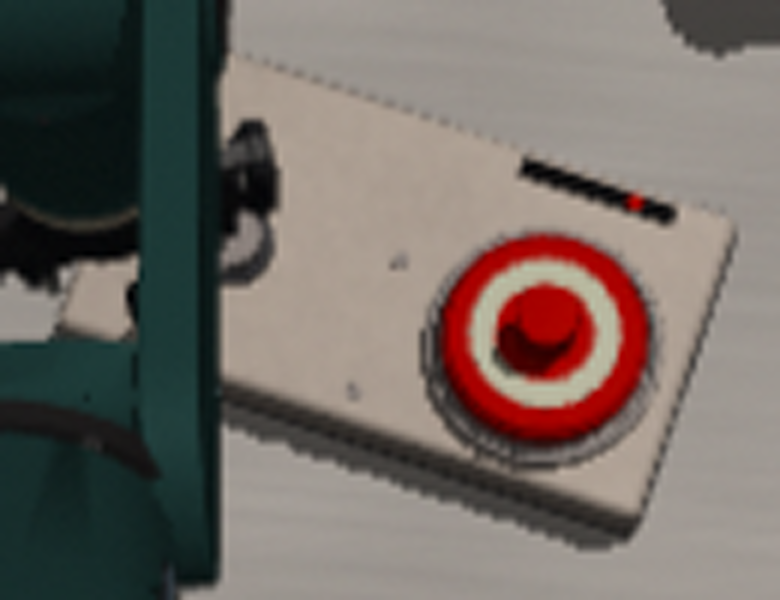

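The pin is down in both views, at (427,420) side crop and (636,203) top crop. The cassette hasn't moved. Next I move above it.

Call:
{"name": "carry_out", "arguments": {"delta_pos": [[-1.5, 4.5, 0], [-3, 9, 0], [-4.5, 13.5, 0], [-6, 17.8, 0], [-6, 17.8, 0], [-6, 17.8, 0], [-6, 17.8, 0]], "spin": [0, 0, 0, 0, 0, 0, 0], "claw": [-1, -1, -1, -1, -1, -1, -1]}}

```text
t: 11.15
position: [0.5262, -0.0379, 0.1944]
eef_rot: [-0.005, 0.984, 0.176, -0.001]
ft_force: [-0.0, 0.6, -0.2]
width: 0.0853
```

```bash
python3 -c "
from h import *
s=read_state();print(s['t'],s['position'],s['width'],s['joint_pos']); print(d([.527,-.0385,.100]))"
```

```text
11.15 [ 0.5262 -0.0379  0.1944] 0.08531331122987429 [-0.2089  0.3083  1.7216  0.0097  1.1168  1.0039]
[0.05 0.18 9.44]
```

Call:
{"name": "carry_out", "arguments": {"delta_pos": [[0, 0.1, 3], [0, 0.1, 6], [0, 0.1, 8.5], [0, 0.1, 9.4], [0, 0.1, 9.4], [0, 0.1, 9.4], [0, 0.1, 9.4]], "spin": [0, 0, 0, 0, 0, 0, 0], "claw": [-1, -1, -1, -1, -1, -1, -1], "force": 40}}

```text
t: 11.85
position: [0.5273, -0.0378, 0.1017]
eef_rot: [-0.005, 0.984, 0.176, 0.0]
ft_force: [0.2, -0.5, -0.7]
width: 0.0854
```

```bash
python3 -c "
from h import *
a=optics.capture('side')
cv2.imwrite('pics/s12.png',cv2.resize(a[140:250,240:350],(600,600),interpolation=2)[:,:,::-1])
s=read_state();print(s['t'],s['position'],s['width'],s['ft_force']); print(d([.527,-.0385,.100]))"
```

```text
11.9 [ 0.5274 -0.0379  0.1017] 0.08553611714697229 [0.0135 0.882  0.3021]
[-0.05  0.04  0.17]
```

View pics/s12.png

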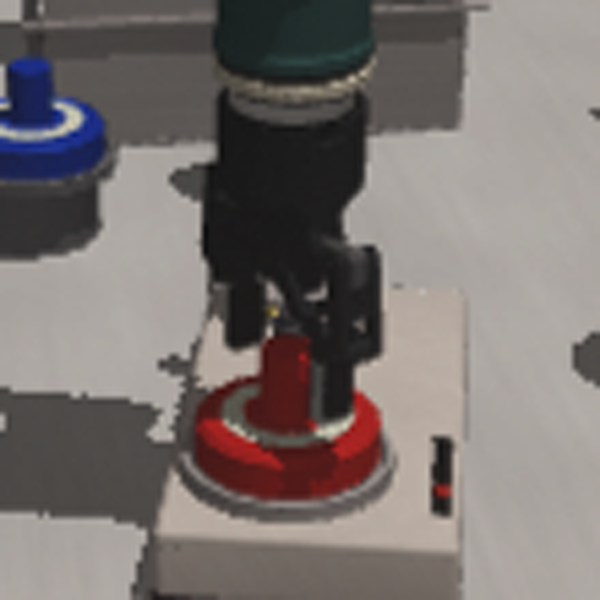

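The grip at (287,370) stands between the open jaws, so I close.

Call:
{"name": "carry_out", "arguments": {"delta_pos": [[0, 0, 0.1], [0, 0, 0.1], [0, 0, 0.1], [0, 0, 0.1], [0, 0, 0.1], [0, 0, 0.1]], "spin": [0, 0, 0, 0, 0, 0], "claw": [-0.3, 0, 0.3, 1, 1, 1], "force": 45}}

```text
t: 12.5
position: [0.5273, -0.0379, 0.101]
eef_rot: [-0.005, 0.984, 0.176, 0.001]
ft_force: [-1.7, 0.6, 4.7]
width: 0.0287
```

```bash
python3 -c "
from h import *
s=read_state();print(s['t'],s['position'],s['width'],s['ft_force'])"
```

```text
12.5 [ 0.5273 -0.0379  0.101 ] 0.0286594132496772 [-1.7393  0.5984  4.6958]
```

Call:
{"name": "carry_out", "arguments": {"delta_pos": [[0, 0, -1], [0, 0, -2.5], [0, 0, -4.5], [0, 0, -7], [0, 0, -9], [0, 0, -9], [0, 0, -9]], "spin": [0, 0, 0, 0, 0, 0, 0], "claw": [1, 1, 1, 1, 1, 1, 1]}}

```text
t: 13.2
position: [0.5272, -0.0387, 0.1909]
eef_rot: [-0.004, 0.984, 0.176, 0.001]
ft_force: [0.2, 1.0, -2.8]
width: 0.0292
```

```bash
python3 -c "
from h import *
a=optics.capture('side')
cv2.imwrite('pics/s13.png',cv2.resize(a[100:330,200:400],(522,600),interpolation=2)[:,:,::-1])
s=read_state();print(s['t'],s['position'],s['width'],s['ft_force']); print(d([.4347,-.2495,.19]))"
```

```text
13.25 [ 0.5265 -0.0386  0.1902] 0.028792852723656674 [ 0.2181  0.0642 -3.7235]
[-15.92  16.6   -0.16]
```

View pics/s13.png

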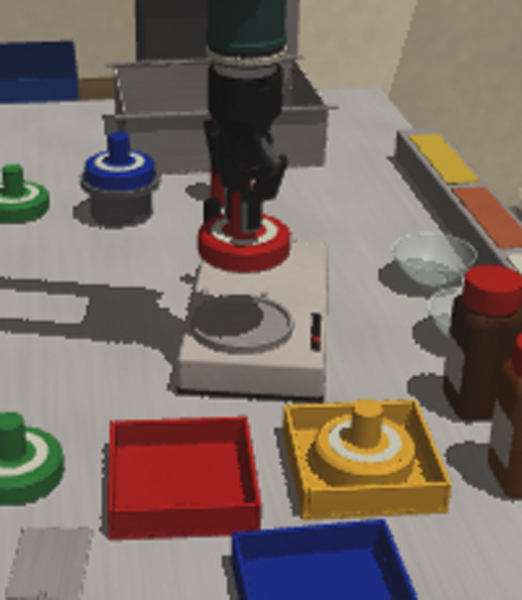

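The cassette at (244,240) hangs level above the turntable. Now I carry it over the red tray.

Call:
{"name": "carry_out", "arguments": {"delta_pos": [[-1.5, 1.6, 0], [-4.5, 4.7, 0], [-7.5, 7.8, 0], [-10.5, 11, 0], [-13.5, 14, 0], [-15.5, 16.2, 0], [-15.9, 16.6, 0], [-15.9, 16.6, 0]], "spin": [0, 0, 0, 0, 0, 0, 0, 0], "claw": [1, 1, 1, 1, 1, 1, 1, 1]}}

```text
t: 14.05
position: [0.4339, -0.2496, 0.1871]
eef_rot: [-0.006, 0.985, 0.175, -0.001]
ft_force: [-1.1, 0.2, -3.5]
width: 0.029
```

Call:
{"name": "carry_out", "arguments": {"delta_pos": [[0, 0, 0], [0, 0, 0]], "spin": [0, 0], "claw": [1, 1]}}

```text
t: 14.25
position: [0.4337, -0.2482, 0.1864]
eef_rot: [-0.007, 0.984, 0.175, -0.001]
ft_force: [0.5, 0.1, -2.9]
width: 0.0289
```

```bash
python3 -c "
from h import *
a=optics.capture('side');b=optics.capture('top')
cv2.imwrite('pics/s14.png',cv2.resize(a[180:320,200:340],(600,600),interpolation=2)[:,:,::-1])
cv2.imwrite('pics/t14.png',cv2.resize(b[180:300,310:430],(600,600),interpolation=2)[:,:,::-1])
s=read_state();print(s['t'],s['position'],s['width'],s['ft_force']); print(d([.4347,-.2495,.055]))"
```

```text
14.35 [ 0.4341 -0.2485  0.1869] 0.029095197523565555 [ 0.5484  0.3996 -2.7136]
[ 0.02  0.28 13.18]
```

View pics/s14.png

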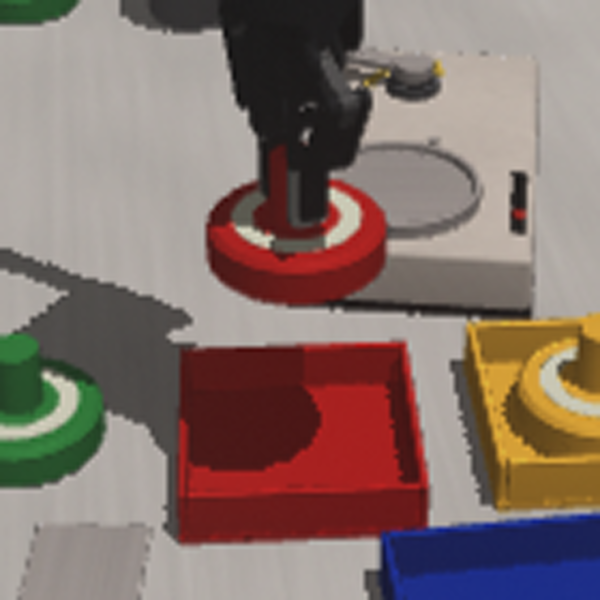

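View pics/t14.png

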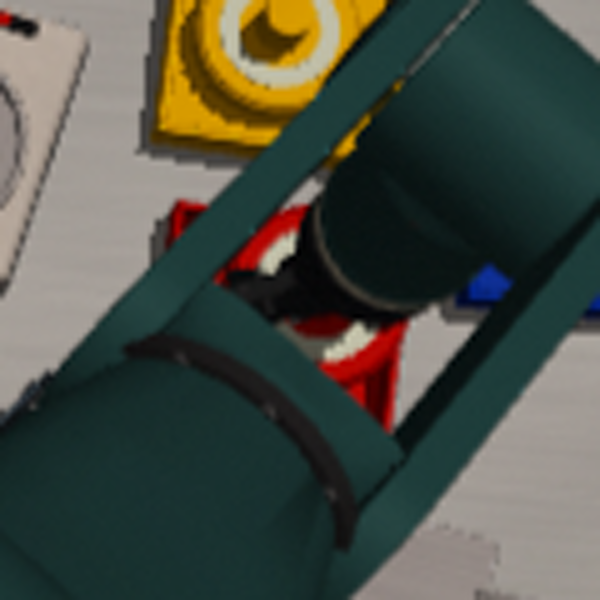

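The cassette hangs over the tray on line with it. I descend to about 8 mm above the floor first.

Call:
{"name": "carry_out", "arguments": {"delta_pos": [[0, 0.2, 2], [0, 0.2, 5], [0, 0.2, 8], [0, 0.2, 10.5], [0, 0.2, 12], [0, 0.2, 12.7], [0, 0.2, 12.7], [0, 0.2, 12.7]], "spin": [0, 0, 0, 0, 0, 0, 0, 0], "claw": [1, 1, 1, 1, 1, 1, 1, 1]}}

```text
t: 15.15
position: [0.4349, -0.249, 0.0605]
eef_rot: [-0.006, 0.984, 0.176, -0.001]
ft_force: [0.4, 0.4, -3.2]
width: 0.0291
```

```bash
python3 -c "
from h import *
a=optics.capture('side')
cv2.imwrite('pics/s15.png',cv2.resize(a[210:320,220:330],(600,600),interpolation=2)[:,:,::-1])
s=read_state();print(s['t'],s['position'],s['width'],s['ft_force'],s['eef_rot']); print(d([.4347,-.2495,.050]))"
```

```text
15.2 [ 0.4351 -0.2492  0.0607] 0.028855550370091076 [ 0.3084 -0.095  -2.7957] [-0.0055  0.9844  0.1759 -0.0005]
[-0.04  0.03  1.07]
```

View pics/s15.png

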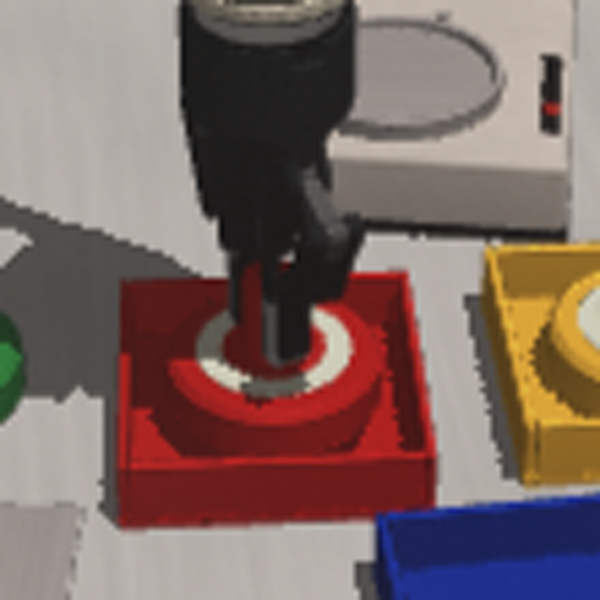

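It sits centred within the tray walls. Now I lower it slowly to contact.

Call:
{"name": "carry_out", "arguments": {"delta_pos": [[0, 0, 0.2], [0, 0, 0.4], [0, 0, 0.6], [0, 0, 0.7], [0, 0, 0.8], [0, 0, 0.9], [0, 0, 0.9]], "spin": [0, 0, 0, 0, 0, 0, 0], "claw": [1, 1, 1, 1, 1, 1, 1]}}

```text
t: 15.9
position: [0.4349, -0.249, 0.0516]
eef_rot: [-0.006, 0.984, 0.176, -0.001]
ft_force: [0.7, -0.2, -3.3]
width: 0.0289
```

Call:
{"name": "carry_out", "arguments": {"delta_pos": [[0, 0, 0.1], [0, 0, 0.2], [0, 0, 0.2]], "spin": [0, 0, 0], "claw": [1, 1, 1]}}

```text
t: 16.2
position: [0.4349, -0.249, 0.0502]
eef_rot: [-0.006, 0.984, 0.176, -0.001]
ft_force: [-1.4, 1.8, 6.1]
width: 0.0285
```

Contact: the vertical force went from -3 to +6 N. I open gently.

Call:
{"name": "carry_out", "arguments": {"delta_pos": [[0, 0, 0], [0, 0, 0], [0, 0, 0], [0, 0, 0], [0, 0, 0], [0, 0, 0]], "spin": [0, 0, 0, 0, 0, 0], "claw": [0.3, 0, -0.3, -0.5, -0.5, -0.5]}}

```text
t: 16.8
position: [0.4349, -0.249, 0.0501]
eef_rot: [-0.006, 0.984, 0.176, -0.001]
ft_force: [-0.0, 0.3, 0.0]
width: 0.0641
```

Call:
{"name": "carry_out", "arguments": {"delta_pos": [[0, 0, -2], [0, 0, -5], [0, 0, -9], [0, 0, -13], [0, 0, -17], [0, 0, -17]], "spin": [0, 0, 0, 0, 0, 0], "claw": [-0.5, -0.5, -0.5, -0.5, -0.5, -0.5]}}

```text
t: 17.4
position: [0.4384, -0.2531, 0.2255]
eef_rot: [-0.002, 0.984, 0.176, 0.003]
ft_force: [0.4, 0.5, -0.0]
width: 0.0641
```

```bash
python3 -c "
from h import *
print(d([.30,-.50,.24]),read_state()['position'])"
```

```text
[-21.53  18.36  -1.62] [ 0.4384 -0.2531  0.2255]
```

Next I move the arm out of the top camera's view of the tray for a check.

Call:
{"name": "carry_out", "arguments": {"delta_pos": [[-21, 18, -2], [-21, 18, -2], [-21, 18, -2], [-21, 18, -2], [-21, 18, -2], [-21, 18, -2], [-21, 18, -2], [-21, 18, -2]], "spin": [0, 0, 0, 0, 0, 0, 0, 0], "claw": [-0.5, -0.5, -0.5, -0.5, -0.5, -0.5, -0.5, -0.5]}}

```text
t: 18.2
position: [0.3031, -0.4944, 0.2427]
eef_rot: [-0.003, 0.985, 0.175, 0.003]
ft_force: [0.2, -0.0, 0.5]
width: 0.0639
```

```bash
python3 -c "
from h import *
a=optics.capture('side');b=optics.capture('top')
cv2.imwrite('pics/s16.png',a[:,:,::-1]);cv2.imwrite('pics/t16.png',b[:,:,::-1])
cv2.imwrite('pics/s16c.png',cv2.resize(a[240:320,220:320],(750,600),interpolation=2)[:,:,::-1])
cv2.imwrite('pics/t16c.png',cv2.resize(b[200:290,320:410],(540,540),interpolation=2)[:,:,::-1])
s=read_state();print(s['t'],s['position'])"
```

```text
18.3 [ 0.3039 -0.4932  0.243 ]
```

View pics/s16.png

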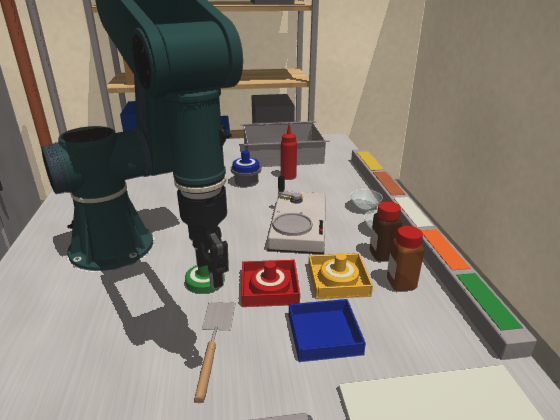

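View pics/t16.png

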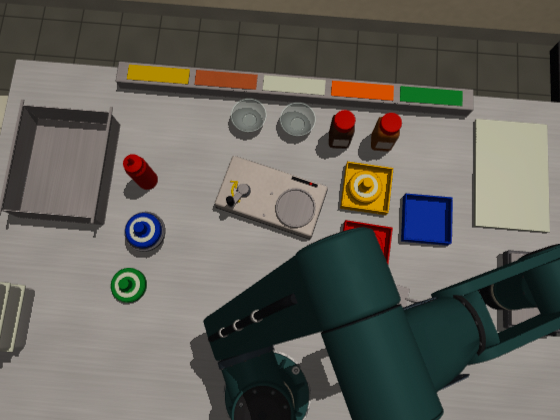

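View pics/s16c.png

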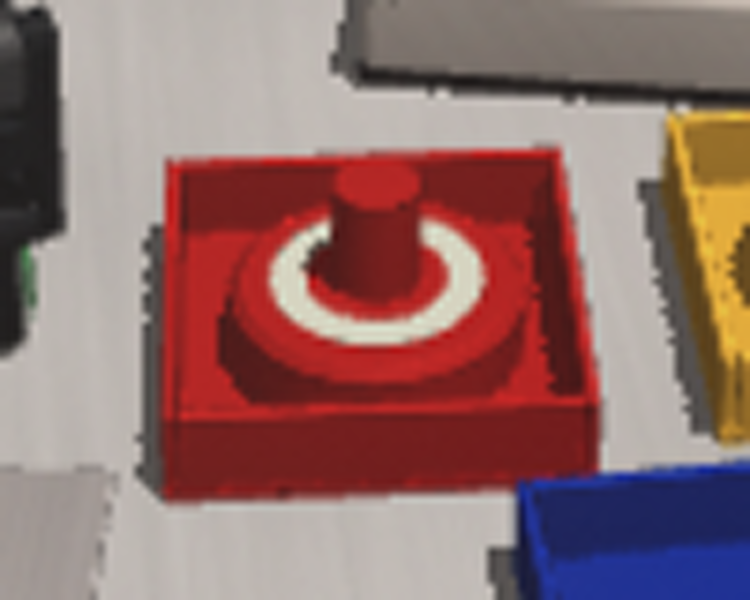

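View pics/t16c.png

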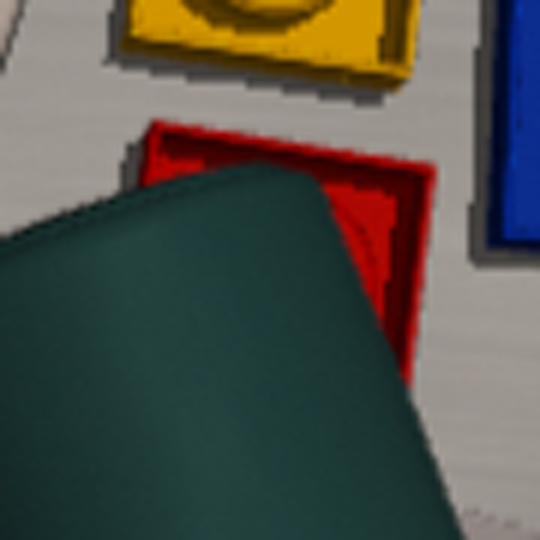

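```bash
python3 -c "
from h import *
Q=lambda p:cr(p,7.5,(220,240))
print(ray('side',Q((377,184)),.073),ray('side',Q((377,278)),.033))
r=[ray('side',Q(p),.035) for p in((168,160),(559,150),(598,406),(163,418))];print(np.mean(r,0))
s=read_state();print(s['ft_force'],s['dq'])"
```

```text
[ 0.4358 -0.249 ] [ 0.4358 -0.2471]
[ 0.434  -0.2485]
[-0.1745  1.2849 -0.7397] [ 0.0117 -0.0074  0.0001 -0.0032 -0.0006 -0.0023]
```

```bash
python3 -c "
from h import *
print(order.finish_job())"
```

```text
the job is handed in; nothing more can be done
None
```

The job is handed in at about 18 s of robot time. The crank is wound until the red pin fell, and the red cassette lies flat in the middle of the red tray.

- **Winding:** I gripped the knob and wound it clockwise about 1.5 turns in total. The pin fell somewhere in the last 74° of winding, so the overrun is well under half a turn. Both cameras showed it down.
- **Force drop:** I did not see it clearly, because the readings at the end of each winding step were only about 1 to 4 N along the circle, not the stated 14 N. I stopped on the pin, checked in a picture after nearly every step.
- **Placing:** I lifted the cassette by its grip and lowered it slowly; it touched down with about 6 N. In the last side picture it lies flat, about 2 mm from the tray's centre, which is also the calibration's accuracy.
- **What I could not check:** in the last top picture the arm hid most of the red tray, so the final position rests on the side view alone. The over-wind tell-tale cannot be seen.
- **Bystanders:** the blue and yellow cassettes and the squeeze bottle are unmoved in both last views, and the arm ended clear of everything.

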